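# Hold a wall planter against its hanger plate

### The arm

A 6-joint arm with a two-finger parallel gripper is mounted at the origin on the work surface. World frame = base frame: x ahead of the robot, y to its left, z up, the work surface at z = 0. Lengths are in m, angles in rad, forces in N, time in s.
With the tool pointing down it reaches from about 0.375 to 0.9 m from the base axis. Payload 3.1 kg.
Tool frame: the origin (TCP) lies on the centre line of the jaws, within the pads' length; the fingertips stand 14 mm ahead of it and the grasp point (between the pads) lies 5 mm behind it; z points along the fingers, y is the line along which they close (so a half turn about z gives the same grasp; the last joint's range is limited). The gripper opens to 87 mm and grips with 3 to 60 N. Pads are 19 mm wide; open, the fingers measure 117 mm over their backs; the gripper's body (75 mm by 190 mm) begins 51 mm behind the grasp point.
Start: joints at [-1.417, 0.527, 1.433, -0, 1.181, -0.178], TCP at [0.204, -0.591, 0.237] pointing down, gripper open.
Joint ranges: [-3.08, 3.08], [-0.75, 2.2], [0.22, 2.44], [-1.43, 4.57], [0, 2.65], [-2.85, 2.85]. Speed limits (rad/s): [2.79, 2.79, 3.14, 3.14, 3.14, 3.14].

### API

Orientations are given as a unit quaternion [x, y, z, w].
In Python, from rig import robot gives the robot as it stands.
- The arm moves only by the tool move_arm, never from a script. Its argument "commands" is a list of rows, each an object with "hand": the finger opening in cm, from 0 to 8.7; "travel": the shift along the tool's x, y, z in cm, a list of three; "twist": the turn, a rotation vector about the tool's x, y, z in degrees, a list of three. In form: [{"hand": hand, "travel": [dx, dy, dz], "twist": [wx, wy, wz]}, ...]. A call has 1 to 5 rows; each row shifts and turns the commanded pose from where the row before left it, along the tool's axes as they then stand; what a row does not reach is not made up. A row lasts 1/12 s, in which the tool goes at most 41.7 mm and 7.16 degrees, less where a joint would pass 70% of its speed; a pose out of reach is approached as far as the arm can. A call is refused whole if a number of a shift passes 4.17 or a number of a turn 7.16, either way. A call with a gripper value outside its range is refused whole. The fingers move at their own pace and stop on an object; "force" is the grip in N (left out, the last holds). Time passes only in rows, so rows that do not move let the fingers close. It gives the time, the measured TCP pose, the force, the opening and the grip force at its end, in the units of the state.
- robot.get_obs(): the state, without advancing time (a new reading comes with each control period).
- robot.camera(name): name is "scene" or "top"; returns a dict with "frame" (420x560x3 uint8, red, green, blue), "fov_y" (degrees; the focal length in pixels is half the picture's height over the tangent of half this angle, whatever the lens; pixels are square), "cx", "cy" (the principal point, pixels), "k1" (the pictures are not rectified: a ray, as slopes to the right and down, at radius r is drawn at 1 + k1 r^2 times it, then the intrinsics apply), "extrinsics" (4x4, takes a point from camera to world coordinates). Camera axes: x right, y down, z forward; pixel columns grow to the right and rows downward; lengths in m; the calibration is good to about 2 mm. A picture is of the moment at which its call begins. There is no depth.
- robot.hand_in(): hands the job in; it is judged then, once.
The state is a dict: "time": time; "q": joint angles; "joint_velocities": joint speeds; "joint_torque": joint torques, N m; "position": TCP position; "tool_rot": TCP orientation; "ft_force": force on the tool from outside, world axes, zero at the start; "moment": the same for the moment, N m; "grip_width": finger opening in m; "grip_force": force on a finger pad.
Only numpy, scipy, OpenCV 4.12 (cv2) and the standard library are available. Lean on these libraries where they do the work, as an engineer would, in place of code of your own. Each camera call takes 0.05 s, during which the arm holds its last target. There are 200 camera calls.

### The job

Take the small flat-backed wall planter to the fitting jig, stand it upright on the wooden bed with its flat back squarely and centrally against the steel hanger plate, and gently press it against the plate with a steady push of about 10 N (the sprung plate gives about 12 mm), so that a colleague can screw the plate on. Keep that push steady for at least three seconds and finish while still holding the planter there, without letting go or backing off; never push hard enough to drive the plate to the end of its travel, and leave the other pots and the screwdriver alone.

Things in the scene. Friction and masses are not known exactly. Their poses are not given: they have to be found in the camera images.
- planter: Loose tan ceramic wall planter, cream foot, open top, U-shaped from above: flat back, two flat parallel sides, half-round front. 72 deep (x), 58 wide (y), 95 mm high, walls 6, 0.22-0.45 kg. Origin: centre of underside (72 x 58 outline); +x out of the flat back, z up. Sides are flat from x = -7 to +36 mm, full height: grip across them from above. Starts upright on the table.
- planter_back (a point): Point of the planter at the bottom middle of its flat back: 36 mm along +x from the planter's origin, at underside height. Same axes as the planter.
- jig: Fitting jig fixed on the table, place and angle vary: plywood bed 200 (x) by 120 (y) by 18 mm thick, dark steel bracket 100 mm high at the +x end. Origin: centre of the bed's underside. +x is the pressing direction, towards plate and bracket; the bed is clear from x = -100 mm to the plate. The planter belongs at y = 0, axes parallel to the jig's.
- carrier: Sprung steel hanger plate on the jig, 46 wide, 3 thick, 8 to 78 mm above the bed, on a plywood crossbar 104 wide, 49-65 mm above the bed. Origin: middle of the plate's front face at bed-top height; axes as the jig's. At rest at (22, 0, 18) mm in the jig's frame; slides to jig +x against a spring of 0.8 N/mm (no preload, little friction), stop at 25 mm: 10 N is 12.5 mm.
- round_pot: Bystander: round tan pot, 82 mm across the rim, 88 mm high, origin at the centre of its underside.
- low_bowl: Bystander: low round tan bowl, 90 mm across, 45 mm high, origin at the centre of its underside.
- driver: Bystander: screwdriver lying on the table beyond the work, about 200 mm long, along its x axis.
There are look-alikes about, which are no part of the job. What is shaped like the planter but turquoise is not meant. Several things have the shape of the jig; the one meant has the colours described above.

How it is judged:
By the outcome, as a careful person would: the job done as asked, in the order asked, and still so for the second after the job is handed in, while the arm keeps its last pose, push and grip.
It also fails if it takes over 51 s, if anything falls off the work surface, if the arm or the gripper's body presses on something with over 40 N, if the wrist force passes 120 N, or if a joint passes its speed limit or range.

## Working session

There is one attempt and no reset: what is moved stays moved. The work goes in short steps, Python scripts to look and compute and a tool call to move; the robot and the scene stay as the last step left them, time stands still between calls to the robot, and variables do not carry over. Pictures are saved under pics/ and viewed, at most 10 in all, crops included, and the job is handed in when it is done.

Besides the shell and the picture viewer there is one more tool, called as name([rows], argument=value, ...), one row to a line, values as JSON. move_arm: Moves the arm, as the interface text tells. Its arguments: {"type":"object","properties":{"commands":{"type":"array"},"force":{"type":"number"}},"required":["commands"]}

```bash
mkdir -p pics
cat > h.py <<'E'
import numpy as np, cv2, pickle
from rig import robot
def snap(name,fn):
    c=robot.camera(name); cv2.imwrite(f'pics/{fn}.png',c['frame'][:,:,::-1]); pickle.dump(c,open(f'pics/{fn}.pkl','wb')); return c
def load(fn): return pickle.load(open(f'pics/{fn}.pkl','rb'))
def K(c):
    f=c['frame'].shape[0]/2/np.tan(np.radians(c['fov_y'])/2)
    return np.array([[f,0,c['cx']],[0,f,c['cy']],[0,0,1.]]),np.array([c['k1'],0,0,0,0.])
def ray(c,p):
    k,d=K(c); u=cv2.undistortPointsIter(np.array([[p]],float),k,d,None,None,(3,100,1e-10))[0,0]
    E=np.array(c['extrinsics']); r=E[:3,:3]@[u[0],u[1],1]; return E[:3,3],r/np.linalg.norm(r)
def onz(c,p,z):
    o,r=ray(c,p); return o+r*(z-o[2])/r[2]
def tri(c1,p1,c2,p2):
    o1,r1=ray(c1,p1);o2,r2=ray(c2,p2)
    A=np.stack([r1,-r2],1); s=np.linalg.lstsq(A,o2-o1,rcond=None)[0]
    a,b=o1+s[0]*r1,o2+s[1]*r2; return (a+b)/2,np.linalg.norm(a-b)
def proj(c,P):
    k,d=K(c); E=np.linalg.inv(np.array(c['extrinsics'])); 
    return cv2.projectPoints(np.atleast_2d(P).astype(float),cv2.Rodrigues(E[:3,:3])[0],E[:3,3],k,d)[0][:,0]
E
python3 - <<'E'
from h import *
for n in('scene','top'):
    c=snap(n,n+'0'); print(n,c['fov_y'],c['cx'],c['cy'],c['k1'],np.round(c['extrinsics'],3).tolist())
print(robot.get_obs())
E
```

```text
scene 42.10230176333019 282.2303653317692 206.36868023911208 0.038019371988844856 [[0.28, 0.756, -0.592, 1.303], [0.96, -0.218, 0.175, -0.235], [0.003, -0.617, -0.787, 1.059], [0.0, 0.0, 0.0, 1.0]]
top 57.70471282445015 283.1365497949664 205.14938943599296 -0.06127733119786454 [[0.024, -0.998, 0.059, 0.456], [-1.0, -0.025, -0.016, -0.009], [0.017, -0.059, -0.998, 1.018], [0.0, 0.0, 0.0, 1.0]]
{'time': 0.1, 'q': array([-1.41649962e+00,  5.28406602e-01,  1.43378521e+00, -2.90206126e-06,
        1.18140901e+00, -1.78511200e-01]), 'joint_velocities': array([-0.00053038, -0.00291682, -0.00199426, -0.00020352,  0.00075885,
       -0.00023946]), 'joint_torque': array([ 2.29302459e-04, -4.40986526e+01, -1.77150553e+01,  6.35325001e-02,
        5.33560140e-02, -3.69164241e-05]), 'position': array([ 0.20410649, -0.5900533 ,  0.23564544]), 'tool_rot': array([ 9.86186192e-01,  1.65637514e-01,  1.08146342e-05, -1.00402617e-03]), 'ft_force': array([ 0.73681685, -0.13151561,  0.50144718]), 'moment': array([-0.03802286, -0.02618167, -0.0418862 ]), 'grip_force': 0.0, 'grip_width': 0.08692596504566003}
```

View pics/scene0.png

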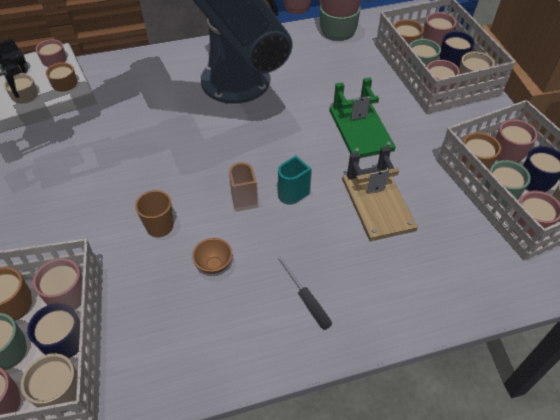

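View pics/top0.png

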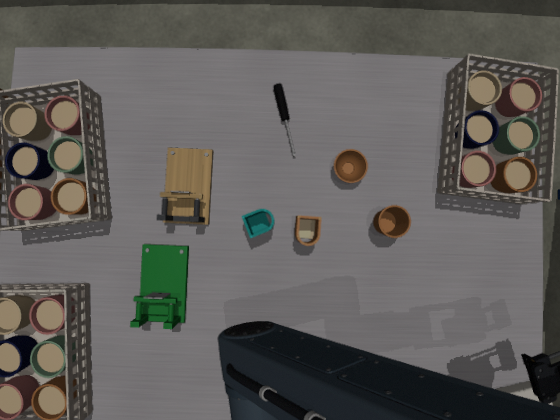

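The planter is at about (243,185) in scene and (307,230) in top. The plywood jig is at (378,205) and (188,185), with its plate end towards the robot. I'll zoom in on both.

Run:
```python
from h import *
def crop(fn,x0,y0,w,h):
    im=cv2.imread(f'pics/{fn}.png')[y0:y0+h,x0:x0+w]; return cv2.resize(im,None,fx=5,fy=5,interpolation=cv2.INTER_CUBIC)
a=crop('top0',155,140,70,90); b=crop('top0',280,200,60,60)
c=np.zeros((450,800,3),np.uint8); c[:450,:350]=a; c[:300,400:700]=b
cv2.imwrite('pics/cropT.png',c)
a=crop('scene0',335,140,85,105); b=crop('scene0',220,155,50,60)
c=np.zeros((525,800,3),np.uint8); c[:525,:425]=a; c[:300,500:750]=b
cv2.imwrite('pics/cropS.png',c)
```

```text
(no output)
```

View pics/cropT.png

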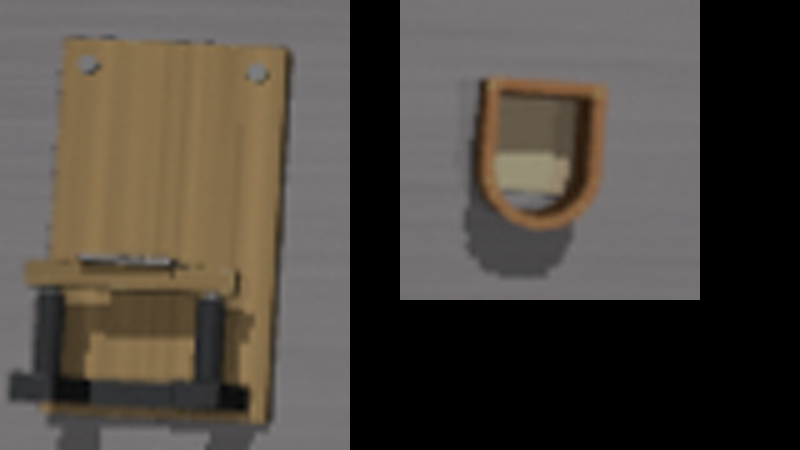

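View pics/cropS.png

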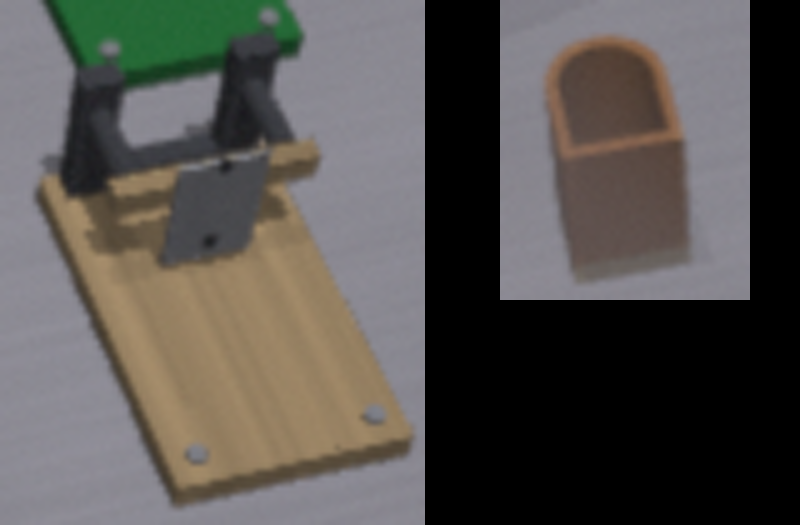

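```bash
cat > fit.py <<'E'
from h import *
from scipy.optimize import least_squares
T,S=load('top0'),load('scene0')
t=lambda x0,y0,dx=0:(lambda u,v:((u-dx+.5)/5-.5+x0,(v+.5)/5-.5+y0))
jt,pt,js,ps=t(155,140),t(280,200,400),t(335,140),t(220,155,500)
jig=[(T,jt(65,38),(-100,-60,18)),(T,jt(282,47),(-100,60,18)),(T,jt(290,49),(-100,60,0)),
 (S,js(177,490),(-100,60,18)),(S,js(178,506),(-100,60,0)),(S,js(412,434),(-100,-60,18)),(S,js(411,453),(-100,-60,0)),
 (S,js(40,183),(100,60,18)),(T,jt(270,422),(100,60,0)),
 (S,js(182,166),(22,23,96)),(S,js(270,154),(22,-23,96)),(S,js(162,265),(22,23,26)),(S,js(243,246),(22,-23,26)),
 (T,jt(78,257),(22,-23,96)),(T,jt(175,262),(22,23,96))]
pl=[(T,pt(480,80),(36,29,95)),(T,pt(606,86),(36,-29,95)),(T,pt(540,230),(-36,0,95)),
 (S,ps(563,156),(36,-29,95)),(S,ps(684,137),(36,29,95)),(S,ps(575,283),(36,-29,0)),(S,ps(691,262),(36,29,0))]
def W(p,m):
    m=np.array(m)/1e3; c,s=np.cos(p[2]),np.sin(p[2])
    return np.array([p[0]+c*m[0]-s*m[1],p[1]+s*m[0]+c*m[1],(p[3] if len(p)>3 else 0)+m[2]])
def fit(L,p0):
    f=lambda p:np.concatenate([proj(c,W(p,m))[0]-q for c,q,m in L])
    r=least_squares(f,p0,loss='soft_l1'); return r.x,f(r.x).reshape(-1,2)
if __name__=='__main__':
    for n,L,p0 in(('jig',jig,[.5,.18,np.pi]),('pl',pl,[.45,-.05,0])):
        for z in ([],[0.]):
            p,r=fit(L,p0+z); print(n,p,np.degrees(p[2])); 
        print(np.round(r,1).tolist())
    print('planter rim tri',tri(T,pl[0][1],S,pl[4][1]),tri(T,pl[1][1],S,pl[3][1]))
    print('jig tri',tri(T,jig[0][1],S,jig[5][1]),tri(T,jig[1][1],S,jig[3][1]),'plate',tri(T,jig[13][1],S,jig[10][1]),tri(T,jig[14][1],S,jig[9][1]))
E
python3 fit.py
```

```text
jig [0.56256013 0.22909217 3.12755486] 179.19569385831207
jig [ 0.56129186  0.23033179  3.1298975  -0.00419583] 179.32991731360647
[[-0.7, 0.3], [0.7, 0.0], [0.3, 1.0], [0.4, -0.5], [-0.7, 0.7], [1.1, -0.3], [-0.2, 0.3], [-0.8, -1.2], [0.7, 0.2], [-0.4, 1.1], [0.1, -0.4], [-0.1, 0.2], [1.1, 0.2], [-0.2, -0.3], [-0.8, -0.7]]
pl [ 0.45116256 -0.08533832 -0.02990521] -1.713442032001556
pl [ 0.44976598 -0.08523015 -0.02924422 -0.00419256] -1.6755706128906311
[[1.2, -0.1], [-0.2, -0.0], [-0.4, 0.2], [-0.1, 0.6], [0.1, -0.4], [0.2, 0.1], [0.0, -0.3]]
planter rim tri (array([ 0.48599625, -0.05587596,  0.08833974]), np.float64(0.0030094767840820125)) (array([ 0.48488735, -0.1152888 ,  0.09280146]), np.float64(0.0007202648648468427))
jig tri (array([0.66254808, 0.28668746, 0.01437245]), np.float64(0.0011572768014868466)) (array([0.66055358, 0.16995419, 0.01197757]), np.float64(0.0030538968671115618)) plate (array([0.53892868, 0.25378291, 0.08977384]), np.float64(7.20499934669575e-05)) (array([0.53773307, 0.20685011, 0.09410579]), np.float64(0.003728124418007698))
```

move_arm([
  {"hand": 8.0,"travel": [0,0,0],"twist": [0,0,6.9]},
  {"hand": 8.0,"travel": [0,0,0],"twist": [0,0,6.9]},
  {"hand": 8.0,"travel": [0,0,0],"twist": [0,0,6.9]},
  {"hand": 8.0,"travel": [1.0,-2.1,0],"twist": [0,0,0]},
  {"hand": 8.0,"travel": [1.6,-3.4,0.2],"twist": [0,0,0]},
])

```text
time: 0.52
position: [0.2306, -0.5394, 0.2343]
tool_rot: [1.0, -0.016, 0.0, 0.002]
ft_force: [1.6, -0.3, 0.1]
grip_width: 0.08
grip_force: 0.0
```

move_arm([
  {"hand": 8.0,"travel": [1.6,-3.4,0.2],"twist": [0,0,0]},
  {"hand": 8.0,"travel": [1.6,-3.4,0.2],"twist": [0,0,0]},
  {"hand": 8.0,"travel": [1.6,-3.4,0.2],"twist": [0,0,0]},
  {"hand": 8.0,"travel": [1.6,-3.4,0.2],"twist": [0,0,0]},
  {"hand": 8.0,"travel": [1.6,-3.4,0.2],"twist": [0,0,0]},
])

```text
time: 0.93
position: [0.3169, -0.3669, 0.2242]
tool_rot: [1.0, -0.015, -0.0, -0.0]
ft_force: [0.9, -0.4, -0.6]
grip_width: 0.0798
grip_force: 0.0
```

move_arm([
  {"hand": 8.0,"travel": [1.6,-3.4,0.2],"twist": [0,0,0]},
  {"hand": 8.0,"travel": [1.6,-3.4,0.2],"twist": [0,0,0]},
  {"hand": 8.0,"travel": [1.6,-3.4,0.2],"twist": [0,0,0]},
  {"hand": 8.0,"travel": [1.6,-3.4,0.2],"twist": [0,0,0]},
  {"hand": 8.0,"travel": [1.6,-3.4,0.2],"twist": [0,0,0]},
])

```text
time: 1.35
position: [0.4017, -0.1993, 0.2143]
tool_rot: [1.0, -0.014, -0.0, -0.0]
ft_force: [1.2, -0.1, -0.6]
grip_width: 0.0797
grip_force: 0.0
```

```bash
cat > st.py <<'E'
from h import *
import sys
o=robot.get_obs(); R=__import__('scipy.spatial.transform',fromlist=['Rotation']).Rotation.from_quat(o['tool_rot']).as_matrix()
a=np.degrees(np.arctan2(R[1,0],R[0,0]))
print('t',o['time'],'pos',o['position'].round(4),'yaw',a.round(2),'tilt',R[:,2].round(4),'F',o['ft_force'].round(2),'M',o['moment'].round(2),'w',o['grip_width'],'gf',o['grip_force'],'q6',o['q'][5])
if len(sys.argv)>3:
    d=np.array([float(v) for v in sys.argv[1:4]])-o['position']; print('delta tool cm',(R.T@d*100).round(2))
E
python3 st.py 0.4645 -0.0857 0.200
```

```text
t 1.35 pos [ 0.4017 -0.1993  0.2143] yaw -1.66 tilt [-3.e-04  3.e-04 -1.e+00] F [ 1.19 -0.07 -0.58] M [-0.02 -0.   -0.01] w 0.07973885213071549 gf 0.0 q6 0.8889034843823328
delta tool cm [  5.95 -11.53   1.44]
```

move_arm([
  {"hand": 8.0,"travel": [1.6,-3.2,0.4],"twist": [0,0,0]},
  {"hand": 8.0,"travel": [1.6,-3.2,0.4],"twist": [0,0,0]},
  {"hand": 8.0,"travel": [1.5,-3.0,0.4],"twist": [0,0,0]},
  {"hand": 8.0,"travel": [0.8,-1.4,0.2],"twist": [0,0,0]},
  {"hand": 8.0,"travel": [0,0,0],"twist": [0,0,0]},
])

```text
time: 1.77
position: [0.4601, -0.0917, 0.1999]
tool_rot: [1.0, -0.012, -0.0, -0.001]
ft_force: [-0.8, -0.1, 0.1]
grip_width: 0.0798
grip_force: 0.0
```

move_arm([
  {"hand": 8.0,"travel": [0,0,0],"twist": [0,0,0]},
  {"hand": 8.0,"travel": [0,0,0],"twist": [0,0,0]},
])

```text
time: 1.93
position: [0.4591, -0.0952, 0.2005]
tool_rot: [1.0, -0.014, -0.0, 0.0]
ft_force: [-0.4, 0.8, -0.1]
grip_width: 0.0803
grip_force: 0.0
```

```bash
python3 st.py 0.4645 -0.0857 0.057; python3 -c "
from h import *
c=snap('scene','s1');f=c['frame'][60:260,150:350,::-1];f=cv2.resize(f,None,fx=3,fy=3,interpolation=cv2.INTER_CUBIC);cv2.imwrite('pics/s1c.png',f)
print(proj(c,robot.get_obs()['position']))"
```

```text
t 1.9333 pos [ 0.4591 -0.0952  0.2005] yaw -1.63 tilt [-6.e-04 -3.e-04 -1.e+00] F [-0.41  0.82 -0.11] M [ 0.03  0.02 -0.01] w 0.08029367789045216 gf 0.0 q6 1.1564184708438825
delta tool cm [ 0.52 -0.97 14.35]
[[234.72802059 143.5165463 ]]
```

View pics/s1c.png

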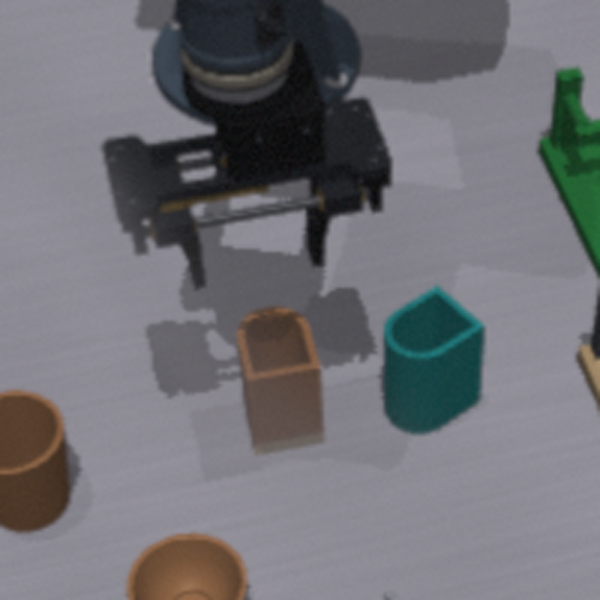

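The gripper hangs over the planter, with the fingertips at crop (197,283) and (318,262) and the planter rim between about 240 and 320. It needs a small correction, then it can go down.

move_arm([
  {"hand": 8.0,"travel": [0.5,-1.0,1.4],"twist": [0,0,0]},
  {"hand": 8.0,"travel": [0,0,3.0],"twist": [0,0,0]},
  {"hand": 8.0,"travel": [0,0,3.0],"twist": [0,0,0]},
  {"hand": 8.0,"travel": [0,0,0],"twist": [0,0,0]},
  {"hand": 8.0,"travel": [0,0,0],"twist": [0,0,0]},
])

```text
time: 2.4
position: [0.4634, -0.0855, 0.1258]
tool_rot: [1.0, -0.015, -0.002, -0.001]
ft_force: [0.3, 0.2, 0.3]
grip_width: 0.0798
grip_force: 0.0
```

```bash
python3 st.py 0.4645 -0.0857 0.057
```

```text
t 2.4 pos [ 0.4634 -0.0855  0.1258] yaw -1.75 tilt [-0.0037  0.0016 -1.    ] F [0.28 0.16 0.28] M [-0.    0.04  0.03] w 0.07975919045321317 gf 0.0 q6 1.1811951814740913
delta tool cm [0.14 0.02 6.88]
```

move_arm([
  {"hand": 8.0,"travel": [0.1,0,2.5],"twist": [0,0,0]},
  {"hand": 8.0,"travel": [0,0,2.5],"twist": [0,0,0]},
  {"hand": 8.0,"travel": [0,0,1.9],"twist": [0,0,0]},
  {"hand": 8.0,"travel": [0,0,0],"twist": [0,0,0]},
  {"hand": 7.0,"travel": [0,0,0],"twist": [0,0,0]},
], force=25)

```text
time: 2.82
position: [0.4662, -0.0857, 0.0585]
tool_rot: [1.0, -0.015, 0.0, 0.0]
ft_force: [0.3, -0.5, -0.4]
grip_width: 0.0774
grip_force: 0.0
```

move_arm([
  {"hand": 6.4,"travel": [0,0,0],"twist": [0,0,0]},
  {"hand": 6.0,"travel": [0,0,0],"twist": [0,0,0]},
  {"hand": 5.5,"travel": [0,0,0],"twist": [0,0,0]},
  {"hand": 5.0,"travel": [0,0,0],"twist": [0,0,0]},
  {"hand": 5.0,"travel": [0,0,0],"twist": [0,0,0]},
])

```text
time: 3.23
position: [0.4666, -0.0854, 0.0589]
tool_rot: [1.0, -0.014, 0.001, 0.001]
ft_force: [0.1, -1.5, 7.6]
grip_width: 0.0579
grip_force: 24.9
```

```bash
python3 st.py 0.4645 -0.0857 0.057
```

```text
t 3.2333 pos [ 0.4666 -0.0854  0.0589] yaw -1.63 tilt [ 0.0026 -0.0013 -1.    ] F [ 0.15 -1.51  7.63] M [0.05 0.14 0.01] w 0.0579462076127554 gf 24.898482682183385 q6 1.1822142300695415
delta tool cm [-0.21  0.04  0.19]
```

move_arm([
  {"hand": 5.0,"travel": [0,0,-1.0],"twist": [0,0,0]},
  {"hand": 5.0,"travel": [0,0,-2.5],"twist": [0,0,0]},
  {"hand": 5.0,"travel": [0,0,-4.0],"twist": [0,0,0]},
  {"hand": 5.0,"travel": [0,0,-4.0],"twist": [0,0,0]},
  {"hand": 5.0,"travel": [0,0,-3.0],"twist": [0,0,0]},
], force=35)

```text
time: 3.65
position: [0.4657, -0.0847, 0.2056]
tool_rot: [1.0, -0.014, 0.001, 0.0]
ft_force: [0.7, 0.2, -2.2]
grip_width: 0.0579
grip_force: 34.9
```

move_arm([
  {"hand": 5.0,"travel": [0.7,-1.8,-1.0],"twist": [0,0,0]},
  {"hand": 5.0,"travel": [1.4,-3.4,0],"twist": [0,0,0]},
  {"hand": 5.0,"travel": [1.4,-3.4,0],"twist": [0,0,0]},
  {"hand": 5.0,"travel": [1.4,-3.4,0],"twist": [0,0,0]},
  {"hand": 5.0,"travel": [1.4,-3.4,0],"twist": [0,0,0]},
])

```text
time: 4.07
position: [0.5326, 0.0689, 0.2132]
tool_rot: [1.0, -0.014, -0.0, -0.0]
ft_force: [0.5, -1.1, -3.0]
grip_width: 0.0579
grip_force: 34.9
```

move_arm([
  {"hand": 5.0,"travel": [1.4,-3.4,0],"twist": [0,0,0]},
  {"hand": 5.0,"travel": [1.4,-3.4,0],"twist": [0,0,0]},
  {"hand": 5.0,"travel": [1.4,-3.4,0],"twist": [0,0,0]},
  {"hand": 5.0,"travel": [1.4,-3.4,0],"twist": [0,0,-3.0]},
  {"hand": 5.0,"travel": [0.7,-2.0,0],"twist": [0,0,-6.0]},
])

```text
time: 4.48
position: [0.6002, 0.2254, 0.2129]
tool_rot: [0.998, 0.067, 0.001, -0.001]
ft_force: [1.4, -0.2, -1.9]
grip_width: 0.0578
grip_force: 34.9
```

```bash
python3 st.py 0.602 0.229 0.19
```

```text
t 4.4833 pos [0.6002 0.2254 0.2129] yaw 7.67 tilt [ 0.0013  0.0017 -1.    ] F [ 1.43 -0.22 -1.94] M [ 0.   -0.05  0.04] w 0.0577748781822695 gf 34.86673979088664 q6 1.6208699474829178
delta tool cm [ 0.22 -0.32  2.29]
```

move_arm([
  {"hand": 5.0,"travel": [0,0,0],"twist": [0,0,-7.1]},
  {"hand": 5.0,"travel": [0,0,0],"twist": [0,0,-7.1]},
  {"hand": 5.0,"travel": [0,0,0],"twist": [0,0,-7.1]},
  {"hand": 5.0,"travel": [0,0,0],"twist": [0,0,-7.1]},
  {"hand": 5.0,"travel": [0,0,0],"twist": [0,0,-7.1]},
])

```text
time: 4.9
position: [0.5982, 0.2219, 0.2125]
tool_rot: [0.93, 0.369, -0.001, -0.0]
ft_force: [-0.1, 0.3, -2.0]
grip_width: 0.0579
grip_force: 34.9
```

move_arm([
  {"hand": 5.0,"travel": [0,0,0],"twist": [0,0,-7.1]},
  {"hand": 5.0,"travel": [0,0,0],"twist": [0,0,-7.1]},
  {"hand": 5.0,"travel": [0,0,0],"twist": [0,0,-7.1]},
  {"hand": 5.0,"travel": [0,0,0],"twist": [0,0,-7.1]},
  {"hand": 5.0,"travel": [0,0,0],"twist": [0,0,-7.1]},
])

```text
time: 5.32
position: [0.5983, 0.2217, 0.2126]
tool_rot: [0.773, 0.634, -0.001, -0.001]
ft_force: [-0.4, -0.4, -2.2]
grip_width: 0.0578
grip_force: 34.9
```

move_arm([
  {"hand": 5.0,"travel": [0,0,0],"twist": [0,0,-7.1]},
  {"hand": 5.0,"travel": [0,0,0],"twist": [0,0,-7.1]},
  {"hand": 5.0,"travel": [0,0,0],"twist": [0,0,-7.1]},
  {"hand": 5.0,"travel": [0,0,0],"twist": [0,0,-7.1]},
  {"hand": 5.0,"travel": [0,0,0],"twist": [0,0,-7.1]},
])

```text
time: 5.73
position: [0.5982, 0.2217, 0.2125]
tool_rot: [0.543, 0.84, -0.001, -0.001]
ft_force: [-0.2, 0.4, -2.9]
grip_width: 0.0573
grip_force: 34.9
```

move_arm([
  {"hand": 5.0,"travel": [0,0,0],"twist": [0,0,-7.1]},
  {"hand": 5.0,"travel": [0,0,0],"twist": [0,0,-7.1]},
  {"hand": 5.0,"travel": [0,0,0],"twist": [0,0,-7.1]},
  {"hand": 5.0,"travel": [0,0,0],"twist": [0,0,-7.1]},
  {"hand": 5.0,"travel": [0,0,0],"twist": [0,0,-7.1]},
])

```text
time: 6.15
position: [0.5982, 0.2217, 0.2125]
tool_rot: [0.261, 0.965, -0.0, -0.001]
ft_force: [0.2, -0.3, -2.1]
grip_width: 0.058
grip_force: 34.9
```

move_arm([
  {"hand": 5.0,"travel": [0,0,0],"twist": [0,0,-7.1]},
  {"hand": 5.0,"travel": [0,0,0],"twist": [0,0,-7.1]},
  {"hand": 5.0,"travel": [0,0,0],"twist": [0,0,-7.1]},
  {"hand": 5.0,"travel": [0,0,0],"twist": [0,0,-7.1]},
  {"hand": 5.0,"travel": [0,0,0],"twist": [0,0,0]},
])

```text
time: 6.57
position: [0.5983, 0.2217, 0.2125]
tool_rot: [0.018, 1.0, -0.0, -0.001]
ft_force: [0.1, -0.1, -2.0]
grip_width: 0.0577
grip_force: 34.9
```

```bash
python3 st.py 0.602 0.229 0.13; python3 st.py
```

```text
t 6.5667 pos [0.5983 0.2217 0.2125] yaw 177.9 tilt [-1.9e-03 -3.0e-04 -1.0e+00] F [ 0.08 -0.14 -1.96] M [ 0.14 -0.06 -0.01] w 0.057738092339190306 gf 34.867313602007926 q6 -1.3542448433998482
delta tool cm [-0.36  0.75  8.25]
t 6.5667 pos [0.5983 0.2217 0.2125] yaw 177.9 tilt [-1.9e-03 -3.0e-04 -1.0e+00] F [ 0.08 -0.14 -1.96] M [ 0.14 -0.06 -0.01] w 0.057738092339190306 gf 34.867313602007926 q6 -1.3542448433998482
```

move_arm([
  {"hand": 5.0,"travel": [-0.4,0.7,1.0],"twist": [0,0,-1.3]},
  {"hand": 5.0,"travel": [0,0,3.0],"twist": [0,0,0]},
  {"hand": 5.0,"travel": [0,0,3.5],"twist": [0,0,0]},
  {"hand": 5.0,"travel": [0,0,2.5],"twist": [0,0,0]},
  {"hand": 5.0,"travel": [0,0,0],"twist": [0,0,0]},
])

```text
time: 6.98
position: [0.5989, 0.2281, 0.106]
tool_rot: [0.009, 1.0, -0.001, -0.007]
ft_force: [-1.6, 0.1, -2.8]
grip_width: 0.0576
grip_force: 34.9
```

move_arm([
  {"hand": 5.0,"travel": [0,0,0],"twist": [0,0,0]},
  {"hand": 5.0,"travel": [0,0,0],"twist": [0,0,0]},
])

```text
time: 7.15
position: [0.6049, 0.2291, 0.1135]
tool_rot: [0.008, 1.0, 0.0, 0.001]
ft_force: [0.4, -0.9, -1.6]
grip_width: 0.058
grip_force: 34.9
```

```bash
python3 st.py 0.602 0.229 0.077; python3 -c "
from h import *
s=snap('scene','s2');t=snap('top','t2')
a=cv2.resize(s['frame'][110:260,330:430,::-1],None,fx=4,fy=4,interpolation=cv2.INTER_CUBIC)
b=cv2.resize(t['frame'][130:250,150:245,::-1],None,fx=4,fy=4,interpolation=cv2.INTER_CUBIC)
c=np.zeros((600,790,3),np.uint8);c[:,:400]=a;c[:480,405:785]=b;cv2.imwrite('pics/c2.png',c)"
```

```text
t 7.15 pos [0.6049 0.2291 0.1135] yaw 179.03 tilt [ 2.2e-03  5.0e-04 -1.0e+00] F [ 0.42 -0.92 -1.62] M [ 0.13 -0.13 -0.04] w 0.05800107957072847 gf 34.86945413053036 q6 -1.3644752414731203
delta tool cm [ 0.29 -0.01  3.65]
```

View pics/c2.png

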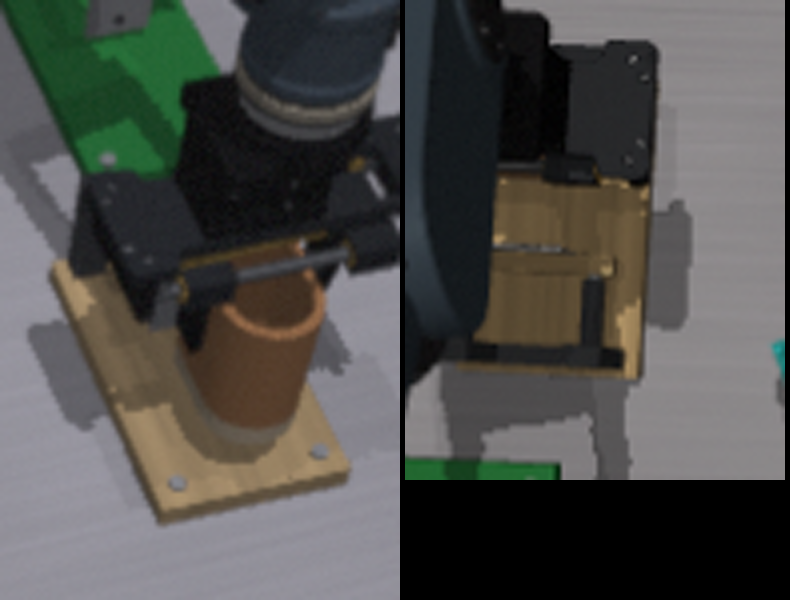

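The planter hangs over the bed facing the plate: planter at about (250,360) in the scene crop, plate's right end at (565,250) in the top half. Next I'll lower it.

move_arm([
  {"hand": 5.0,"travel": [0,0.0,1.2],"twist": [0,0,0]},
  {"hand": 5.0,"travel": [0,0,1.2],"twist": [0,0,0]},
  {"hand": 5.0,"travel": [0,0,0.8],"twist": [0,0,0]},
  {"hand": 5.0,"travel": [0,0,0],"twist": [0,0,0]},
  {"hand": 5.0,"travel": [0,0,0],"twist": [0,0,0]},
])

```text
time: 7.67
position: [0.6028, 0.2284, 0.0793]
tool_rot: [0.008, 1.0, -0.0, -0.001]
ft_force: [0.4, 0.1, -1.7]
grip_width: 0.0579
grip_force: 34.9
```

move_arm([
  {"hand": 5.0,"travel": [0,0,0],"twist": [0,0,0]},
  {"hand": 5.0,"travel": [0,0,0],"twist": [0,0,0]},
  {"hand": 5.0,"travel": [0,0,0],"twist": [0,0,0]},
])

```text
time: 7.92
position: [0.6041, 0.2286, 0.081]
tool_rot: [0.008, 1.0, 0.0, 0.0]
ft_force: [0.5, -1.3, -1.5]
grip_width: 0.0579
grip_force: 34.9
```

```bash
python3 st.py 0.602 0.2295 0.077
```

```text
t 7.9167 pos [0.6041 0.2286 0.081 ] yaw 179.07 tilt [ 1.e-03  2.e-04 -1.e+00] F [ 0.5  -1.33 -1.47] M [ 0.12 -0.11 -0.01] w 0.05792894428292308 gf 34.86954870633781 q6 -1.3653924974255827
delta tool cm [0.21 0.08 0.4 ]
```

move_arm([
  {"hand": 5.0,"travel": [0,0.1,0.2],"twist": [0,0,0]},
  {"hand": 5.0,"travel": [0,0,0],"twist": [0,0,0]},
  {"hand": 5.0,"travel": [0,0,0.1],"twist": [0,0,0]},
  {"hand": 5.0,"travel": [0,0,0],"twist": [0,0,0]},
  {"hand": 5.0,"travel": [0,0,0],"twist": [0,0,0]},
])

```text
time: 8.33
position: [0.6037, 0.2296, 0.0775]
tool_rot: [0.008, 1.0, -0.0, -0.0]
ft_force: [-0.6, 0.0, -1.8]
grip_width: 0.0581
grip_force: 34.9
```

move_arm([
  {"hand": 5.0,"travel": [0,0,0.1],"twist": [0,0,0]},
  {"hand": 5.0,"travel": [0,0,0],"twist": [0,0,0]},
  {"hand": 5.0,"travel": [0,0,0],"twist": [0,0,0]},
])

```text
time: 8.58
position: [0.6039, 0.2296, 0.0769]
tool_rot: [0.008, 1.0, 0.0, 0.0]
ft_force: [-0.7, -0.3, 1.1]
grip_width: 0.0578
grip_force: 34.9
```

```bash
python3 st.py 0.602 0.2295 0.077
```

```text
t 8.5833 pos [0.6039 0.2296 0.0769] yaw 179.07 tilt [ 5.e-04  1.e-04 -1.e+00] F [-0.7  -0.33  1.11] M [0.04 0.06 0.01] w 0.05778545626724767 gf 34.87094813492149 q6 -1.3638531279540487
delta tool cm [ 0.19 -0.01 -0.01]
```

move_arm([
  {"hand": 5.0,"travel": [0.6,0,-0.05],"twist": [0,0,0]},
  {"hand": 5.0,"travel": [1.0,0,0],"twist": [0,0,0]},
  {"hand": 5.0,"travel": [1.0,0,0],"twist": [0,0,0]},
  {"hand": 5.0,"travel": [0.7,0,0],"twist": [0,0,0]},
  {"hand": 5.0,"travel": [0,0,0],"twist": [0,0,0]},
])

```text
time: 9.0
position: [0.5681, 0.2302, 0.077]
tool_rot: [0.008, 1.0, -0.0, -0.002]
ft_force: [1.0, -0.7, -2.1]
grip_width: 0.058
grip_force: 34.9
```

move_arm([
  {"hand": 5.0,"travel": [0,0,0],"twist": [0,0,0]},
  {"hand": 5.0,"travel": [0,0,0],"twist": [0,0,0]},
  {"hand": 5.0,"travel": [0,0,0],"twist": [0,0,0]},
])

```text
time: 9.25
position: [0.5712, 0.2301, 0.077]
tool_rot: [0.008, 1.0, 0.0, 0.0]
ft_force: [0.3, 0.3, -1.5]
grip_width: 0.0579
grip_force: 34.9
```

```bash
python3 st.py 0.56 0.2298 0.0767
```

```text
t 9.25 pos [0.5712 0.2301 0.077 ] yaw 179.06 tilt [ 4.e-04  1.e-04 -1.e+00] F [ 0.32  0.34 -1.48] M [ 0.16 -0.13  0.03] w 0.05792977182996285 gf 34.86949767451733 q6 -1.352680800203578
delta tool cm [ 1.12 -0.05  0.03]
```

move_arm([
  {"hand": 5.0,"travel": [0.3,0,0.05],"twist": [0,0,0]},
  {"hand": 5.0,"travel": [0.3,0,0],"twist": [0,0,0]},
  {"hand": 5.0,"travel": [0.3,0,0],"twist": [0,0,0]},
  {"hand": 5.0,"travel": [0.2,0,0],"twist": [0,0,0]},
  {"hand": 5.0,"travel": [0,0,0],"twist": [0,0,0]},
])

```text
time: 9.67
position: [0.56, 0.2304, 0.0769]
tool_rot: [0.008, 1.0, 0.0, 0.001]
ft_force: [2.5, 0.7, 1.7]
grip_width: 0.0576
grip_force: 34.9
```

move_arm([
  {"hand": 5.0,"travel": [0,0,0],"twist": [0,0,0]},
  {"hand": 5.0,"travel": [0,0,0],"twist": [0,0,0]},
  {"hand": 5.0,"travel": [0,0,0],"twist": [0,0,0]},
])

```text
time: 9.92
position: [0.5601, 0.2304, 0.0769]
tool_rot: [0.008, 1.0, 0.0, 0.0]
ft_force: [2.4, -0.1, 2.6]
grip_width: 0.058
grip_force: 34.9
```

```bash
python3 st.py 0.5475 0.2299 0.0767
```

```text
t 9.9167 pos [0.5601 0.2304 0.0769] yaw 179.07 tilt [ 7.e-04  2.e-04 -1.e+00] F [ 2.37 -0.1   2.59] M [ 0.06 -0.29 -0.02] w 0.05804480065382903 gf 34.857209119945765 q6 -1.3486950497986276
delta tool cm [ 1.26 -0.07  0.02]
```

move_arm([
  {"hand": 5.0,"travel": [0.2,0,-0.02],"twist": [0,0,0]},
  {"hand": 5.0,"travel": [0.2,0,0],"twist": [0,0,0]},
  {"hand": 5.0,"travel": [0.1,0,0],"twist": [0,0,0]},
  {"hand": 5.0,"travel": [0,0,0],"twist": [0,0,0]},
  {"hand": 5.0,"travel": [0,0,0],"twist": [0,0,0]},
])

```text
time: 10.33
position: [0.5561, 0.2305, 0.077]
tool_rot: [0.008, 1.0, 0.0, 0.002]
ft_force: [5.8, 0.1, 0.0]
grip_width: 0.0578
grip_force: 34.8
```

move_arm([
  {"hand": 5.0,"travel": [0,0,0],"twist": [0,0,0]},
  {"hand": 5.0,"travel": [0,0,0],"twist": [0,0,0]},
])

```text
time: 10.5
position: [0.556, 0.2305, 0.077]
tool_rot: [0.008, 1.0, 0.0, 0.001]
ft_force: [5.5, 0.7, 0.1]
grip_width: 0.0582
grip_force: 34.8
```

```bash
python3 st.py 0.5475 0.2299 0.0767;python3 -c "
from h import *
s=snap('scene','s3');t=snap('top','t3')
a=cv2.resize(s['frame'][110:260,330:430,::-1],None,fx=4,fy=4,interpolation=cv2.INTER_CUBIC)
b=cv2.resize(t['frame'][130:250,150:245,::-1],None,fx=4,fy=4,interpolation=cv2.INTER_CUBIC)
c=np.zeros((600,790,3),np.uint8);c[:,:400]=a;c[:480,405:785]=b;cv2.imwrite('pics/c3.png',c)"
```

```text
t 10.5 pos [0.556  0.2305 0.077 ] yaw 179.08 tilt [ 2.9e-03  4.0e-04 -1.0e+00] F [5.53 0.68 0.15] M [ 0.1  -0.91  0.13] w 0.058194548876287854 gf 34.84288198873401 q6 -1.346900540498548
delta tool cm [ 0.85 -0.07  0.02]
```

View pics/c3.png

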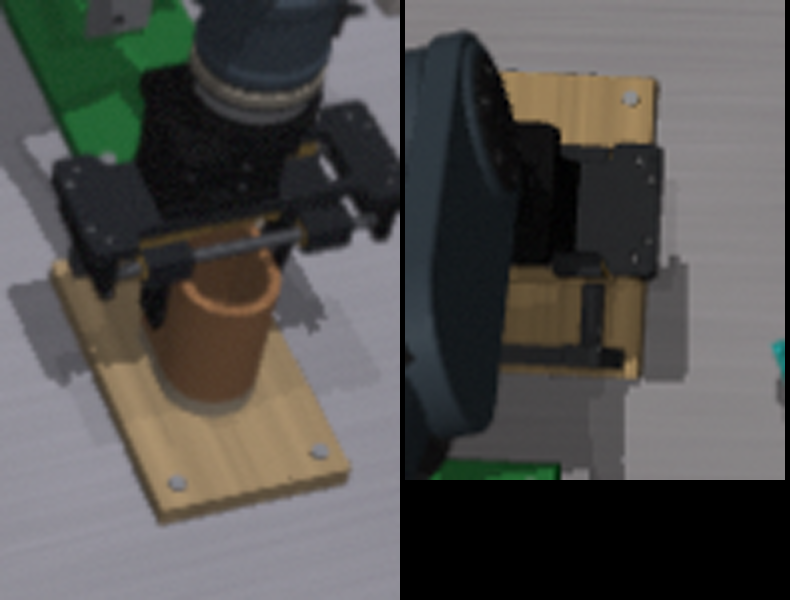

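Contact is confirmed: force rises 0.8 N/mm from x≈0.563, and the picture shows the planter upright and centred on the bed at about (220,320) in the crop. Continuing to 10 N.

move_arm([
  {"hand": 5.0,"travel": [0.2,0,0.01],"twist": [0,0,0]},
  {"hand": 5.0,"travel": [0.15,0,0],"twist": [0,0,0]},
  {"hand": 5.0,"travel": [0.15,0,0],"twist": [0,0,0]},
  {"hand": 5.0,"travel": [0.05,0,0],"twist": [0,0,0]},
  {"hand": 5.0,"travel": [0,0,0],"twist": [0,0,0]},
])

```text
time: 11.02
position: [0.5522, 0.2306, 0.0771]
tool_rot: [0.008, 1.0, 0.0, 0.003]
ft_force: [6.2, 0.4, -1.4]
grip_width: 0.058
grip_force: 34.8
```

move_arm([
  {"hand": 5.0,"travel": [0,0,0],"twist": [0,0,0]},
  {"hand": 5.0,"travel": [0,0,0],"twist": [0,0,0]},
])

```text
time: 11.18
position: [0.5522, 0.2306, 0.0771]
tool_rot: [0.008, 1.0, 0.0, 0.003]
ft_force: [7.2, 0.2, -1.9]
grip_width: 0.0575
grip_force: 34.8
```

```bash
python3 st.py 0.5503 0.2299 0.0767
```

```text
t 11.1833 pos [0.5522 0.2306 0.0771] yaw 179.09 tilt [ 6.5e-03  7.0e-04 -1.0e+00] F [ 7.22  0.24 -1.9 ] M [ 0.07 -1.24  0.18] w 0.05746376503235803 gf 34.83024599030614 q6 -1.3449718377849933
delta tool cm [ 0.19 -0.07  0.04]
```

move_arm([
  {"hand": 5.0,"travel": [0.1,0,0.04],"twist": [0,0.3,0]},
  {"hand": 5.0,"travel": [0.1,0,0.03],"twist": [0,0.2,0]},
  {"hand": 5.0,"travel": [0.1,-0.04,0],"twist": [0,0,0]},
  {"hand": 5.0,"travel": [0,0,0],"twist": [0,0,0]},
  {"hand": 5.0,"travel": [0,0,0],"twist": [0,0,0]},
])

```text
time: 11.6
position: [0.551, 0.2306, 0.077]
tool_rot: [0.008, 1.0, 0.001, 0.001]
ft_force: [9.6, -0.1, -0.6]
grip_width: 0.0579
grip_force: 34.8
```

move_arm([
  {"hand": 5.0,"travel": [0,0,0],"twist": [0,0,0]},
  {"hand": 5.0,"travel": [0,0,0],"twist": [0,0,0]},
])

```text
time: 11.77
position: [0.5511, 0.2306, 0.077]
tool_rot: [0.008, 1.0, 0.001, 0.001]
ft_force: [9.2, 0.8, -0.6]
grip_width: 0.0578
grip_force: 34.8
```

```bash
python3 st.py 0.5503 0.2299 0.0767
```

```text
t 11.7667 pos [0.5511 0.2306 0.077 ] yaw 179.09 tilt [ 0.0019  0.0017 -1.    ] F [ 9.25  0.79 -0.64] M [ 0.1  -1.64  0.16] w 0.05775436963892114 gf 34.823631746694446 q6 -1.3474258948069298
delta tool cm [ 0.08 -0.07  0.03]
```

move_arm([
  {"hand": 5.0,"travel": [0.1,0,0.03],"twist": [0,0.1,0]},
  {"hand": 5.0,"travel": [0.05,0,0.02],"twist": [0,0.1,0]},
  {"hand": 5.0,"travel": [0,0,0],"twist": [0,0,0]},
  {"hand": 5.0,"travel": [0,0,0],"twist": [0,0,0]},
  {"hand": 5.0,"travel": [0,0,0],"twist": [0,0,0]},
])

```text
time: 12.18
position: [0.5507, 0.2306, 0.077]
tool_rot: [0.008, 1.0, 0.001, 0.001]
ft_force: [9.3, 0.4, -0.8]
grip_width: 0.0578
grip_force: 34.8
```

move_arm([
  {"hand": 5.0,"travel": [0,0,0],"twist": [0,0,0]},
  {"hand": 5.0,"travel": [0,0,0],"twist": [0,0,0]},
])

```text
time: 12.35
position: [0.5507, 0.2306, 0.077]
tool_rot: [0.008, 1.0, 0.001, 0.001]
ft_force: [10.5, 0.7, 0.4]
grip_width: 0.0578
grip_force: 34.8
```

```bash
python3 st.py 0.5503 0.2299 0.0767; python3 -c "
from h import *
s=snap('scene','s4');t=snap('top','t4')
a=cv2.resize(s['frame'][110:260,330:430,::-1],None,fx=4,fy=4,interpolation=cv2.INTER_CUBIC)
b=cv2.resize(t['frame'][130:250,150:245,::-1],None,fx=4,fy=4,interpolation=cv2.INTER_CUBIC)
c=np.zeros((600,790,3),np.uint8);c[:,:400]=a;c[:480,405:785]=b
# predicted planter base + rim (tan->cyan dots), jig bed midline
p=robot.get_obs()['position'];yaw=np.radians(179.1)
def pr(cam,M,o,yw):
    M=np.array(M)/1e3;R=np.array([[np.cos(yw),-np.sin(yw),0],[np.sin(yw),np.cos(yw),0],[0,0,1]])
    return proj(cam,M@R.T+o)
th=np.linspace(np.pi/2,1.5*np.pi,13)
for z in(0,95):
  for q in pr(s,[(-7+29*np.cos(x),29*np.sin(x),z) for x in th],np.array([p[0]+.016,p[1],.018]),yaw):
    cv2.circle(c,tuple(int(v) for v in (q-[330,110]+.5)*4),1,(255,255,0),-1)
for q in pr(s,[(x,y,18) for x in range(-100,0,10) for y in(-60,0,60)],np.array([.562,.2297,0]),np.radians(179.2)):
    cv2.circle(c,tuple(int(v) for v in (q-[330,110]+.5)*4),1,(0,0,255),-1)
cv2.imwrite('pics/c4.png',c)"
```

```text
t 12.35 pos [0.5507 0.2306 0.077 ] yaw 179.11 tilt [ 0.001   0.0019 -1.    ] F [10.53  0.73  0.38] M [-0.04 -1.77  0.24] w 0.05778508941527766 gf 34.8161952663213 q6 -1.348073823055794
delta tool cm [ 0.04 -0.07  0.03]
```

View pics/c4.png

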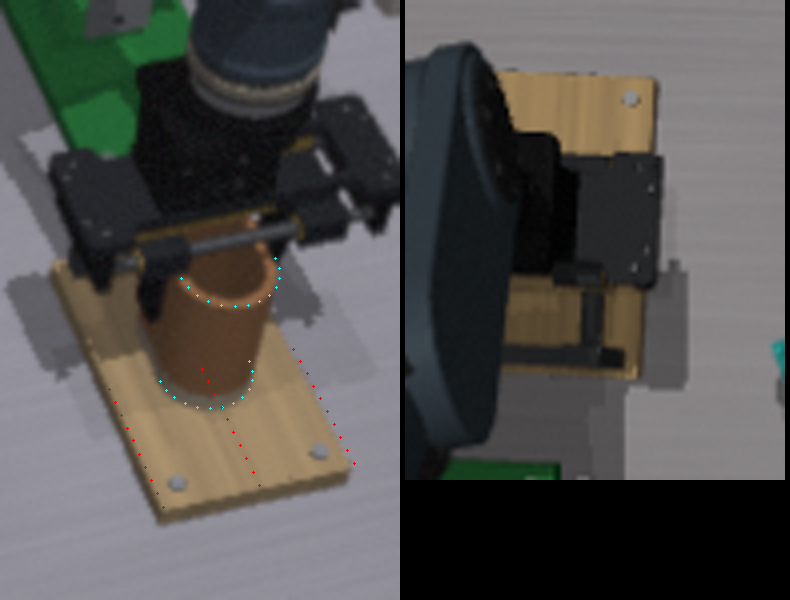

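The predicted outlines coincide with the planter (base arc about 155–255, 400) and the bed midline. The planter is centred with a push of about 10 N, so I'll hold.

move_arm([
  {"hand": 5.0,"travel": [0,0,0],"twist": [0,0,0]},
  {"hand": 5.0,"travel": [0,0,0],"twist": [0,0,0]},
  {"hand": 5.0,"travel": [0,0,0],"twist": [0,0,0]},
  {"hand": 5.0,"travel": [0,0,0],"twist": [0,0,0]},
  {"hand": 5.0,"travel": [0,0,0],"twist": [0,0,0]},
])

```text
time: 12.87
position: [0.5507, 0.2306, 0.0769]
tool_rot: [0.008, 1.0, 0.001, 0.001]
ft_force: [10.1, 0.2, -0.4]
grip_width: 0.0576
grip_force: 34.8
```

move_arm([
  {"hand": 5.0,"travel": [0,0,0],"twist": [0,0,0]},
  {"hand": 5.0,"travel": [0,0,0],"twist": [0,0,0]},
  {"hand": 5.0,"travel": [0,0,0],"twist": [0,0,0]},
  {"hand": 5.0,"travel": [0,0,0],"twist": [0,0,0]},
  {"hand": 5.0,"travel": [0,0,0],"twist": [0,0,0]},
])

```text
time: 13.28
position: [0.5507, 0.2306, 0.077]
tool_rot: [0.008, 1.0, 0.001, 0.001]
ft_force: [10.2, 0.9, -0.1]
grip_width: 0.0579
grip_force: 34.8
```

move_arm([
  {"hand": 5.0,"travel": [0,0,0],"twist": [0,0,0]},
  {"hand": 5.0,"travel": [0,0,0],"twist": [0,0,0]},
  {"hand": 5.0,"travel": [0,0,0],"twist": [0,0,0]},
  {"hand": 5.0,"travel": [0,0,0],"twist": [0,0,0]},
  {"hand": 5.0,"travel": [0,0,0],"twist": [0,0,0]},
])

```text
time: 13.7
position: [0.5507, 0.2306, 0.077]
tool_rot: [0.008, 1.0, 0.001, 0.001]
ft_force: [10.7, 0.1, 0.8]
grip_width: 0.0575
grip_force: 34.8
```

move_arm([
  {"hand": 5.0,"travel": [0,0,0],"twist": [0,0,0]},
  {"hand": 5.0,"travel": [0,0,0],"twist": [0,0,0]},
  {"hand": 5.0,"travel": [0,0,0],"twist": [0,0,0]},
  {"hand": 5.0,"travel": [0,0,0],"twist": [0,0,0]},
  {"hand": 5.0,"travel": [0,0,0],"twist": [0,0,0]},
])

```text
time: 14.12
position: [0.5507, 0.2306, 0.077]
tool_rot: [0.008, 1.0, 0.001, 0.0]
ft_force: [10.8, -0.3, 0.1]
grip_width: 0.0576
grip_force: 34.8
```

move_arm([
  {"hand": 5.0,"travel": [0,0,0],"twist": [0,0,0]},
  {"hand": 5.0,"travel": [0,0,0],"twist": [0,0,0]},
  {"hand": 5.0,"travel": [0,0,0],"twist": [0,0,0]},
  {"hand": 5.0,"travel": [0,0,0],"twist": [0,0,0]},
  {"hand": 5.0,"travel": [0,0,0],"twist": [0,0,0]},
])

```text
time: 14.53
position: [0.5507, 0.2306, 0.077]
tool_rot: [0.008, 1.0, 0.001, 0.001]
ft_force: [10.8, -0.9, -0.5]
grip_width: 0.0579
grip_force: 34.8
```

move_arm([
  {"hand": 5.0,"travel": [0,0,0],"twist": [0,0,0]},
  {"hand": 5.0,"travel": [0,0,0],"twist": [0,0,0]},
  {"hand": 5.0,"travel": [0,0,0],"twist": [0,0,0]},
  {"hand": 5.0,"travel": [0,0,0],"twist": [0,0,0]},
  {"hand": 5.0,"travel": [0,0,0],"twist": [0,0,0]},
])

```text
time: 14.95
position: [0.5507, 0.2306, 0.077]
tool_rot: [0.008, 1.0, 0.001, 0.0]
ft_force: [10.8, -0.1, -0.8]
grip_width: 0.0578
grip_force: 34.8
```

move_arm([
  {"hand": 5.0,"travel": [0,0,0],"twist": [0,0,0]},
  {"hand": 5.0,"travel": [0,0,0],"twist": [0,0,0]},
  {"hand": 5.0,"travel": [0,0,0],"twist": [0,0,0]},
  {"hand": 5.0,"travel": [0,0,0],"twist": [0,0,0]},
  {"hand": 5.0,"travel": [0,0,0],"twist": [0,0,0]},
])

```text
time: 15.37
position: [0.5507, 0.2306, 0.077]
tool_rot: [0.008, 1.0, 0.001, 0.001]
ft_force: [10.8, 0.1, 1.5]
grip_width: 0.0581
grip_force: 34.8
```

move_arm([
  {"hand": 5.0,"travel": [0,0,0],"twist": [0,0,0]},
  {"hand": 5.0,"travel": [0,0,0],"twist": [0,0,0]},
  {"hand": 5.0,"travel": [0,0,0],"twist": [0,0,0]},
  {"hand": 5.0,"travel": [0,0,0],"twist": [0,0,0]},
  {"hand": 5.0,"travel": [0,0,0],"twist": [0,0,0]},
])

```text
time: 15.78
position: [0.5507, 0.2306, 0.077]
tool_rot: [0.008, 1.0, 0.001, 0.001]
ft_force: [9.5, 0.8, -1.0]
grip_width: 0.0578
grip_force: 34.8
```

move_arm([
  {"hand": 5.0,"travel": [0,0,0],"twist": [0,0,0]},
  {"hand": 5.0,"travel": [0,0,0],"twist": [0,0,0]},
  {"hand": 5.0,"travel": [0,0,0],"twist": [0,0,0]},
  {"hand": 5.0,"travel": [0,0,0],"twist": [0,0,0]},
  {"hand": 5.0,"travel": [0,0,0],"twist": [0,0,0]},
])

```text
time: 16.2
position: [0.5507, 0.2306, 0.077]
tool_rot: [0.008, 1.0, 0.001, 0.001]
ft_force: [10.5, 0.4, -0.7]
grip_width: 0.058
grip_force: 34.8
```

```bash
python3 st.py 0.5503 0.2299 0.0767
```

```text
t 16.2 pos [0.5507 0.2306 0.077 ] yaw 179.11 tilt [ 0.0011  0.0019 -1.    ] F [10.55  0.37 -0.67] M [ 0.02 -1.84  0.24] w 0.05798100104263794 gf 34.81628390494734 q6 -1.3480845199770315
delta tool cm [ 0.04 -0.07  0.03]
```

```bash
python3 -c "
from rig import robot
print(robot.hand_in())"
```

```text
the job is handed in; nothing more can be done
None
```

The planter is upright on the bed, central to within about 1–2 mm by the camera check, with its back against the hanger plate; a steady push of about 10 N (plate in about 12 mm) was held for nearly 4 s, and I handed the job in still gripping and pushing.

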